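Gauge the dough portioner's piston and mark it on the rail

TASK

Check how the dough portioner is set: take the steel depth rod from its rest, slide it nose first into the portioner's bore, through the dragging seal, until it rests fully home on the piston inside, pressing gently so that the piston is not pushed from its setting. Leave the rod in there, then slide the pointer along the graduated rail until its needle is level with the rod's outer end, and let go. Leave everything else on the bench where it is.

Things in the scene. Friction and masses are not known exactly. Their poses are not given: they have to be found in the camera images.
- portioner: Fixed dough portioner: steel barrel, 54 mm diameter, 168 mm long, lying level on a black base, top 107 mm high. Origin on the worktop below the centre of the bore's mouth; +y points along the bore OUT of the mouth, z up; the barrel lies on the -y side. Bore axis 80 mm high at x = 0. A graduated rail (22 mm high) runs parallel at x = -85 mm, y = -30 to 190 mm.
- mouth (a point): Centre of the bore's outer lip, axes as portioner. Bore 18.4 mm across, flared over the first 12 mm to 32 mm. Throat and a sprung seal drag on the rod (3 to 6 N) from 20 mm inside onwards. The hidden piston's face is 75 to 120 mm inside; only friction holds it: it slips deeper when pushed with over about 16 N. Pushing at 15 mm/s and stopping at 10 N on the tool finds it safely.
- rod_grip (a point): Place to grip the loose depth rod: on its handle's axis, 25.5 mm from the outer end, 169.5 mm from the nose tip; x points to the nose, z up. Steel shaft 16 mm diameter, 135 mm long, nose tapered; then a black handle 16 x 16 x 60 mm; 0.15 kg. It starts level, axis 30 mm high, on a white rest whose nearer bar (40 mm wide, lips to 30 mm height) is 25 to 33 mm from here towards the nose.
- rod_nose (a point): Tip of the rod's nose, on its centre line (same axes).
- rod_end (a point): Centre of the flat outer end of the rod's handle (same axes). With the rod home it stands 75 to 120 mm outside the mouth.
- pointer (a joint): Position of the pointer on its rail, 0 to 0.130 m, growing away from the barrel (portioner +y): the needle stands 40 mm + this value outside the mouth. It slides stiffly (about 2 N) and stays where it is left.
- tab (a point): The pointer's upright black tab (16 x 16 mm, its top 95 mm above the worktop): this point is on the tab's axis, 80 mm above the worktop, where it can be pinched from above. The needle sticks out below it towards the rod's line with its top 48 mm above the worktop (fingertips should stay higher than 50 mm).
- needle (a point): Tip of the pointer's needle, 12 mm to the side of the bore's centre line and 48 mm above the worktop; axes as portioner. It is to be level with the rod's outer end measured along y.
- jar: Bystander: closed jar, 84 mm diameter, 130 mm high.
- green_bowl: Bystander: ceramic bowl, 110 mm across, 50 mm high.
- shaker: Bystander: steel salt shaker, 44 mm diameter, 80 mm high.
- steel_bowl: Bystander: steel bowl, 130 mm across, 50 mm high.
- spatula: Bystander: spatula lying on the worktop.
- rolling_pin: Bystander: small wooden rolling pin, 240 mm long, 32 mm thick, lying.
- scraper: Bystander: dough scraper with wooden grip, about 95 x 110 mm, 16 mm high, lying.
Mind the look-alikes: they are no part of the job. Of the things shaped like the part that bears rod_grip, the bare steel one is meant.

How it is judged:
By the outcome, as a careful person would: the job done as asked, in the order asked, and still so for the second after the job is handed in, with the robot touching nothing.
It also fails if it takes over 56 s, if anything falls off the work surface, if the arm or the gripper's body presses on something with over 40 N, if the wrist force passes 120 N, or if a joint passes its speed limit or range.

ROBOT

A 6-joint arm with a two-finger parallel gripper is mounted at the origin on the work surface. World frame = base frame: x ahead of the robot, y to its left, z up, the work surface at z = 0. Lengths are in m, angles in rad, forces in N, time in s.
With the tool pointing down it reaches from about 0.35 to 0.775 m from the base axis. Payload 7.3 kg.
Tool frame: the origin (TCP) lies on the centre line of the jaws, within the pads' length; the fingertips stand 25 mm ahead of it and the grasp point (between the pads) lies 6 mm ahead of it; z points along the fingers, y is the direction in which the jaws open and shut (so a half turn about z gives the same grasp; the last joint's range is limited). The gripper opens to 92 mm and grips with 3 to 60 N. Pads are 19 mm wide; open, the fingers measure 130 mm over their backs; the gripper's body (75 mm by 190 mm) begins 47 mm behind the grasp point.
Start: joints at [1.105, 0.342, 1.524, -0, 1.275, -0.146], TCP at [0.165, 0.498, 0.252] pointing down, gripper open.
Joint ranges: [-2.53, 2.53], [-0.77, 2.02], [0.04, 2.7], [-1, 4.14], [0.28, 2.66], [-3.11, 3.11]. Speed limits (rad/s): [2.57, 2.57, 3.14, 3.14, 3.14, 3.14].

INTERFACE

Orientations are given as [roll, pitch, yaw] about the fixed x, y, z axes, in that order (R = Rz(yaw) Ry(pitch) Rx(roll)).
In Python, from cell import telemetry, read_camera, workorder gives the robot as it stands.
- The arm moves only by the shell command python3 -m creep 'ROWS' [FORCE]. ROWS is JSON, one flat list of numbers, 5 for each row, row after row: the opening, from 0 (shut) to 1 (fully open), then the shift along the world's x, y, z in m, then the turn about the world's z in rad. A call has 1 to 12 rows; each row shifts and turns the pose as measured when the row begins; what a row does not reach is not made up. A row lasts 1/8 s, in which the tool goes at most 62.5 mm and 10.7 degrees, less where a joint would pass 70% of its speed; a pose out of reach is approached as far as the arm can. A call is refused whole if a number of a shift passes 0.0625 or a number of a turn 0.188, either way. A call with a gripper value outside its range is refused whole. The fingers move at their own pace and stop on an object; FORCE is the grip in N (left out, the last holds). Time passes only in rows, so rows that do not move let the fingers close. It gives the time, the measured TCP pose, the force and the opening at its end, in the units of the state.
- telemetry.observe(): the state, without advancing time (a new reading comes with each control period).
- read_camera(name): name is "scene" or "top" or "wrist"; returns a dict with "image" (384x512x3 uint8, red, green, blue), "fovy" (degrees; the focal length in pixels is half the picture's height over the tangent of half this angle, whatever the lens; pixels are square), "cx", "cy" (the principal point, pixels), "distortion" ([k1, k2, p1, p2, k3] as OpenCV has them; the pictures are not rectified), "R" (3x3) and "t" (3): a world point X has camera coordinates R X + t. Camera axes: x right, y down, z forward; pixel columns grow to the right and rows downward; lengths in m; the calibration is good to about 2 mm. A picture is of the moment at which its call begins. There is no depth.
- workorder.hand_in(): hands the job in, once; it reports no verdict.
The state is a dict: "time": time; "qpos": joint angles; "qvel": joint speeds; "joint_efforts": joint torques, N m; "tool_pos": TCP position; "tool_rot": TCP orientation; "contact_force": force on the tool from outside, world axes, zero at the start; "torque": the same for the moment, N m; "opening": finger opening in m.
Only numpy, scipy, OpenCV 4.12 (cv2) and the standard library are available. Lean on these libraries where they do the work, as an engineer would, in place of code of your own. Each camera call takes 0.05 s, during which the arm holds its last target.

## Working session

There is one attempt and no reset: what is moved stays moved. The work goes in short steps, Python scripts to look and compute and a shell command to move; the robot and the scene stay as the last step left them, time stands still between calls to the robot, and variables do not carry over. Pictures are saved under pics/ and viewed, and the job is handed in when it is done.

```bash
mkdir -p pics; ls; python3 - <<'E'
from cell import telemetry, read_camera
import cv2,json
s=telemetry.observe()
print({k:(v if not hasattr(v,'tolist') else v.tolist()) for k,v in s.items()})
for n in("scene","top","wrist"):
    c=read_camera(n); cv2.imwrite(f"pics/{n}0.png",c["image"][:,:,::-1])
    print(n,c["fovy"],c["cx"],c["cy"],c["distortion"],c["R"],c["t"])
E
```

```text
pics
{'time': 0.0, 'qpos': [1.1050116765788363, 0.3427469580915805, 1.5250226331438612, -9.448012548086185e-06, 1.2754293960939425, -0.1460003659929136], 'qvel': [-0.00042611383754135657, 0.0005208262567682522, 0.00028142001620260664, -6.133092738299506e-05, 0.0009814383510752098, -0.001502444481009436], 'joint_efforts': [-0.00012876807886641473, -43.123862743377686, -24.421979784965515, 0.07177586434409022, 0.055776669178158045, -0.00012979827261005994], 'tool_pos': [0.1648488247856339, 0.49804672425959495, 0.25103041149251876], 'tool_rot': [-3.140002095460768, -0.00022475458818327354, 2.8218109481142886], 'contact_force': [-0.38987553211557213, -0.4042932208754173, 0.0850061819307577], 'torque': [-0.029729837178606916, -0.053749208510508725, 0.004975267576195775], 'opening': 0.0919079577017809}
scene 48.328702509271686 253.49081937323146 191.50406098149222 [-0.03278544  0.          0.          0.          0.        ] [[ 0.75016411  0.66119355  0.00876869]
 [ 0.3666767  -0.40490855 -0.83761403]
 [-0.55027448  0.63156326 -0.54619214]] [-0.4052311  -0.06780016  1.59529296]
top 51.70949028113853 255.29752683002104 192.5448632849145 [0.01473144 0.         0.         0.         0.        ] [[-0.02651263 -0.9996454  -0.00248183]
 [-0.98486248  0.02654583 -0.17129277]
 [ 0.17129791 -0.00209716 -0.98521705]] [0.07358314 0.50275209 1.28551039]
wrist 69.72809525296007 252.97562714419547 194.97733813343055 [-0.01999819  0.          0.          0.          0.        ] [[ 3.14215077e-01  9.49351821e-01 -7.94826223e-05]
 [ 9.02402865e-01 -2.98649975e-01  3.10607891e-01]
 [ 2.94852430e-01 -9.76694077e-02 -9.50538127e-01]] [-0.52456422 -0.0376464   0.39197219]
```

View pics/top0.png

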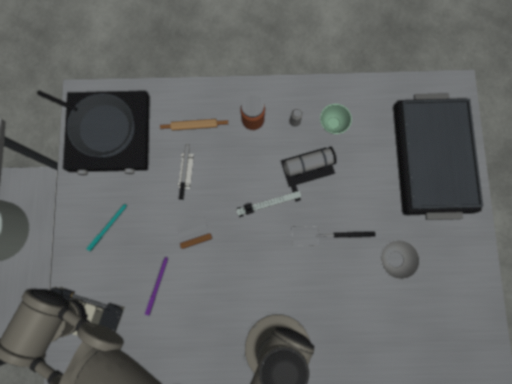

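View pics/scene0.png

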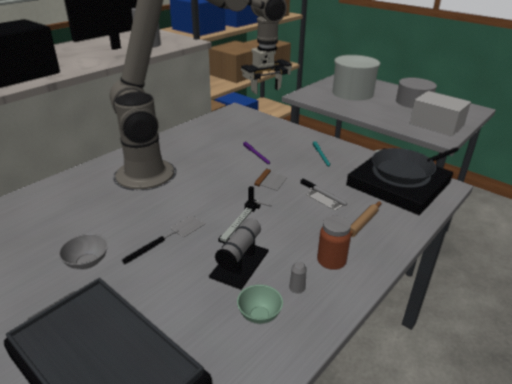

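View pics/wrist0.png

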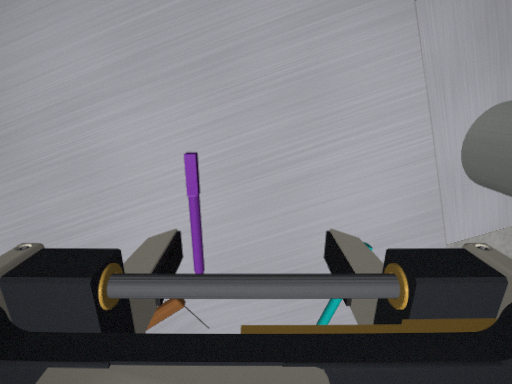

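```bash
python3 - <<'E'
import cv2
a=cv2.imread("pics/top0.png")[85:265,150:350]; cv2.imwrite("pics/topc.png",cv2.resize(cv2.convertScaleAbs(a,alpha=1.6),None,fx=4,fy=3.3333,interpolation=cv2.INTER_CUBIC)[:600])
a=cv2.imread("pics/scene0.png")[140:290,190:390]; cv2.imwrite("pics/scenec.png",cv2.resize(cv2.convertScaleAbs(a,alpha=1.6),None,fx=4,fy=4,interpolation=cv2.INTER_CUBIC))
E
```

```text
(no output)
```

View pics/topc.png

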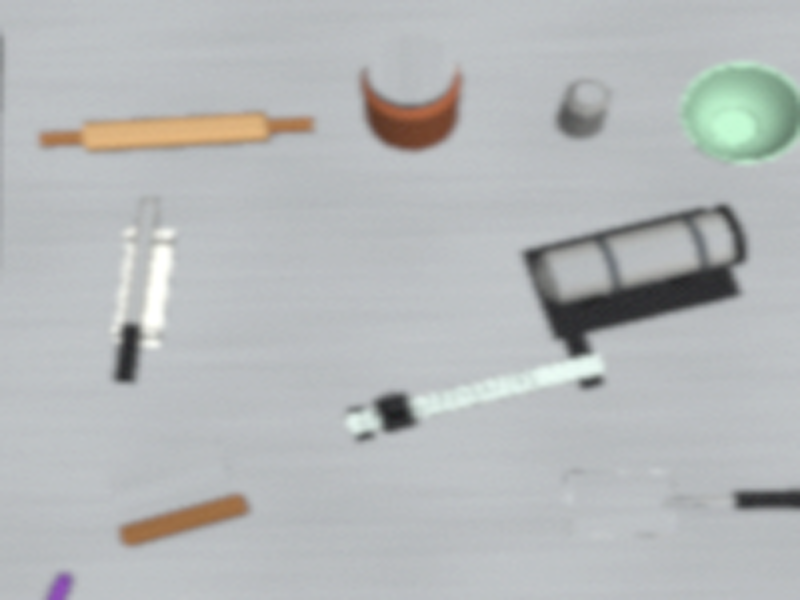

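View pics/scenec.png

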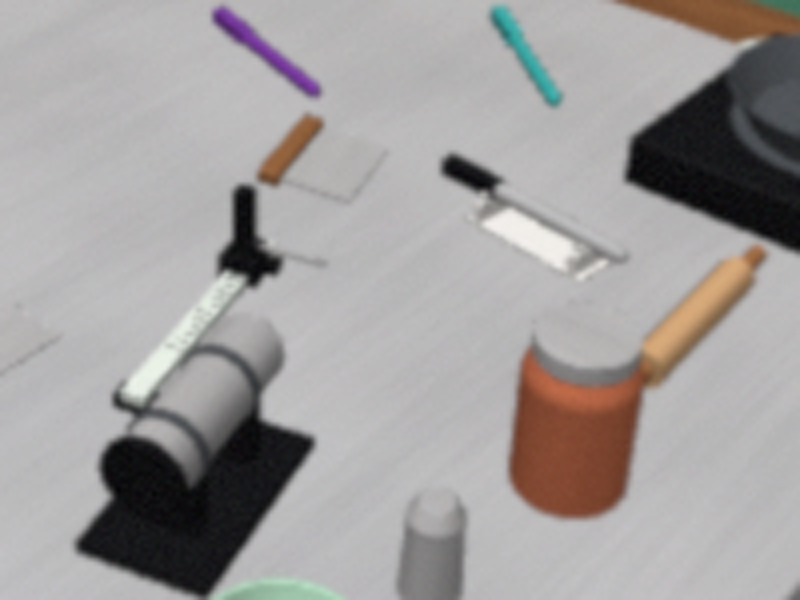

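```bash
cat > h.py <<'E'
import numpy as np, cv2, pickle, sys
from cell import telemetry, read_camera
def K(c):
    f=c["image"].shape[0]/2/np.tan(np.radians(c["fovy"])/2)
    return np.array([[f,0,c["cx"]],[0,f,c["cy"]],[0,0,1]])
def snap(n,name):
    c=read_camera(n); pickle.dump(c,open(f"pics/{name}.pkl","wb")); cv2.imwrite(f"pics/{name}.png",c["image"][:,:,::-1]); return c
def load(name): return pickle.load(open(f"pics/{name}.pkl","rb"))
def ray(c,p):
    u=cv2.undistortPoints(np.array([[p]],float),K(c),np.array(c["distortion"],float))[0,0]
    R=np.array(c["R"]);t=np.array(c["t"]); return -R.T@t, R.T@np.array([u[0],u[1],1])
def atz(c,p,z):
    o,d=ray(c,p); return o+d*(z-o[2])/d[2]
def proj(c,X):
    X=np.atleast_2d(np.array(X,float)); return cv2.projectPoints(X,cv2.Rodrigues(np.array(c["R"]))[0],np.array(c["t"],float),K(c),np.array(c["distortion"],float))[0][:,0]
def crop(name,out,x0,y0,x1,y1,f,alpha=1.6,pts=None):
    a=cv2.imread(f"pics/{name}.png")
    a=cv2.convertScaleAbs(cv2.resize(a[y0:y1,x0:x1],None,fx=f,fy=f,interpolation=cv2.INTER_CUBIC),alpha=alpha)
    for p in (pts if pts is not None else []):
        cv2.circle(a,(int((p[0]-x0+.5)*f),int((p[1]-y0+.5)*f)),3,(0,0,255),-1)
    cv2.imwrite(f"pics/{out}.png",a)
E
python3 - <<'E'
from h import *
c=snap("top","top1"); s=snap("scene","scene1")
T=lambda x,y:(x/4+150-.5,y/3.3333+85-.5)
S=lambda x,y:(x/4+190-.5,y/4+140-.5)
print("top rod end,nose",atz(c,T(125,378),.035),atz(c,T(150,197),.03))
print("scene rod end,nose",atz(s,S(450,166),.03),atz(s,S(622,258),.03))
print("rail ends top", atz(c,T(347,424),.022),atz(c,T(603,365),.022))
print("tab top/base",atz(c,T(395,410),.095),atz(s,S(244,190),.095))
E
```

```text
top rod end,nose [0.49447332 0.31156571 0.035     ] [0.68519791 0.29191717 0.03      ]
scene rod end,nose [0.49434684 0.30927108 0.03      ] [0.68174075 0.28779202 0.03      ]
rail ends top [0.44429037 0.12619453 0.022     ] [ 0.49911579 -0.09282258  0.022     ]
tab top/base [0.44760647 0.08407139 0.095     ] [0.45408149 0.08221337 0.095     ]
```

```bash
python3 - <<'E'
from h import *
w=snap("wrist","w1"); R=np.array(w["R"]);t=np.array(w["t"])
print("cam pos",-R.T@t,"fwd",R[2], "center floor",atz(w,(256,192),.03), "tip-proj",proj(w,[.165,.498,.245]))
E
sed -n 1,5p /dev/null; python3 -m creep '[1,0.06,-0.035,-0.01,0.106, 1,0.06,-0.035,-0.01,0.106,1,0.06,-0.035,0,0]'
```

```text
cam pos [0.08326119 0.5251112  0.3845233 ] fwd [ 0.2951519  -0.0970677  -0.95050682] center floor [0.1906199  0.49410587 0.03      ] tip-proj [[252.73203349 261.48336808]]
time: 0.68
tool_pos: [0.3271, 0.4037, 0.233]
tool_rot: [3.14, -0.001, 3.05]
contact_force: [0.6, 0.6, 0.0]
opening: 0.0918
```

```bash
python3 -m creep '[1,0.06,-0.03,0.01,-0.01, 1,0.06,-0.03,0.01,0, 1,0.06,-0.025,0.01,0, 1,0.05,-0.02,0,0,1,0,0,0,0]' && python3 - <<'E'
from h import *
w=snap("wrist","w2");print(w["t"])
E
```

```text
time: 1.3
tool_pos: [0.5498, 0.2994, 0.2601]
tool_rot: [3.141, -0.001, 3.034]
contact_force: [-0.8, 0.3, -0.0]
opening: 0.0918
[-0.35713443 -0.52942322  0.23992732]
```

View pics/w2.png

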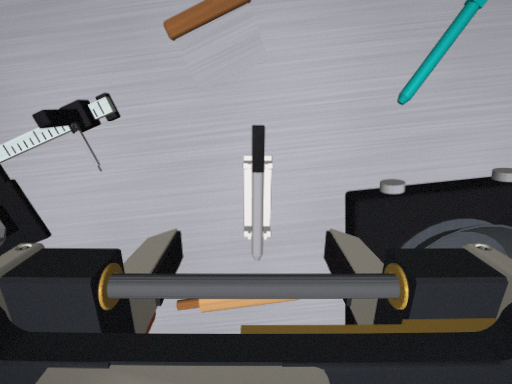

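```bash
python3 - <<'E'
from h import *
c=load("w2")
e=atz(c,(258.5,125.5),.038);m=atz(c,(258.3,170),.038);n=atz(c,(257.3,261),.03)
print(e,m,n,np.linalg.norm(n[:2]-e[:2]),"yaw",np.arctan2(n[1]-e[1],n[0]-e[0]),np.arctan2(m[1]-e[1],m[0]-e[0]))
# needle tip and rail end / edges
print("needle",atz(c,(100.5,170),.048))
crop("w2","w2a",0,60,200,260,3)
E
```

```text
[0.48939722 0.31350916 0.038     ] [0.54615311 0.30749808 0.038     ] [0.6871376  0.29187141 0.03      ] 0.19892071175948645 yaw -0.1089913880778274 -0.1055177499433273
needle [0.5218694  0.10576892 0.048     ]
```

View pics/w2a.png

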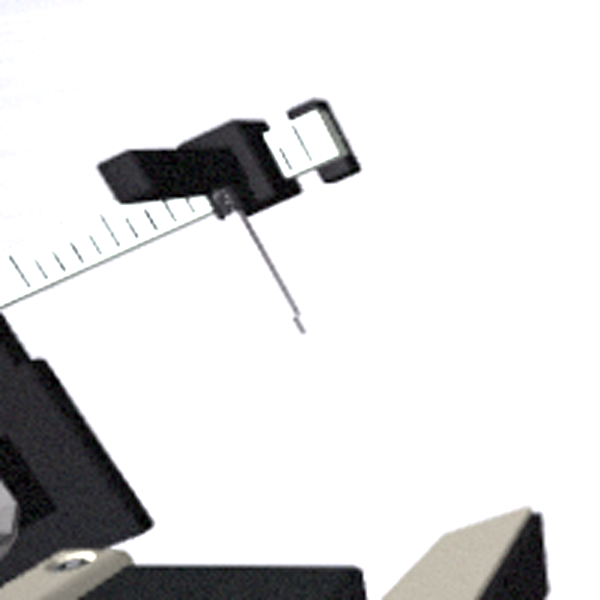

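```bash
python3 -m creep '[1,-0.016,0.006,-0.06,0, 1,-0.016,0.005,-0.06,0, 1,0,0,-0.05,0, 1,0,0,-0.02,0, 1,0,0,0,0]' && python3 - <<'E'
from h import *
w=snap("wrist","w3")
E
```

```text
time: 1.98
tool_pos: [0.5083, 0.3154, 0.0678]
tool_rot: [3.138, -0.001, 3.042]
contact_force: [0.3, -0.3, 0.0]
opening: 0.0917
```

View pics/w3.png

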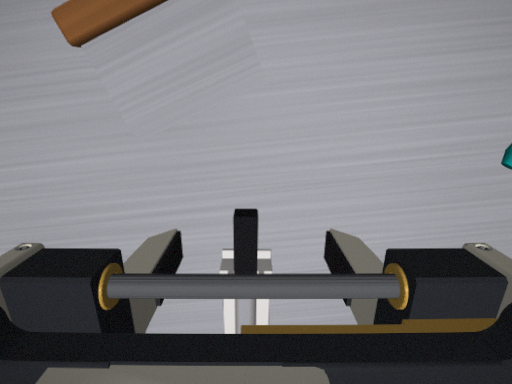

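```bash
python3 - <<'E'
from h import *
c=load("w3")
print(atz(c,(246,209.5),.038),atz(c,(246,217),.022),atz(c,(246,273),.038), telemetry.observe()["tool_pos"])
crop("w3","w3a",160,180,360,320,4)
E
```

```text
[0.48494003 0.31362585 0.038     ] [0.49664332 0.31205079 0.022     ] [0.53135681 0.30860189 0.038     ] [0.50889072 0.31562147 0.06882776]
```

View pics/w3a.png

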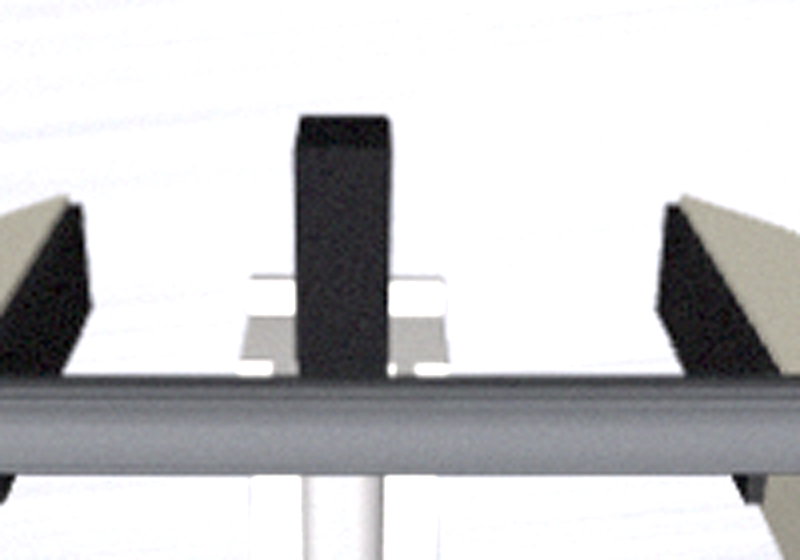

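```bash
python3 -m creep '[1,0.007,-0.005,-0.005,-0.008, 1,0,0,-0.014,0, 1,0,0,-0.01,0, 1,0,0,0,0]'
```

```text
time: 2.52
tool_pos: [0.5177, 0.3113, 0.0414]
tool_rot: [3.134, 0.006, 3.033]
contact_force: [-0.9, 0.0, 0.4]
opening: 0.0918
```

```bash
python3 -m creep '[1,-0.001,-0.001,-0.005,0, 1,0,0,0,0, 0.1,0,0,0,0, 0.1,0,0,0,0,0.1,0,0,0,0, 0.1,0,0,0,0,0.1,0,0,0,0]' 30
```

```text
time: 3.4
tool_pos: [0.5171, 0.3105, 0.0369]
tool_rot: [3.133, 0.007, 3.033]
contact_force: [0.2, -0.5, 0.2]
opening: 0.0463
```

```bash
python3 -m creep '[0.05,0,0,0,0, 0.05,0,0,0,0,0.05,0,0,0,0, 0.05,0,0,0,0,0.05,0,0,0,0]' 40;python3 - <<'E'
from h import *
w=snap("wrist","w4")
crop("w4","w4a",160,180,360,320,4)
E
```

```text
time: 4.03
tool_pos: [0.517, 0.3105, 0.0369]
tool_rot: [3.134, 0.007, 3.033]
contact_force: [-0.4, 0.6, 0.3]
opening: 0.0155
```

View pics/w4a.png

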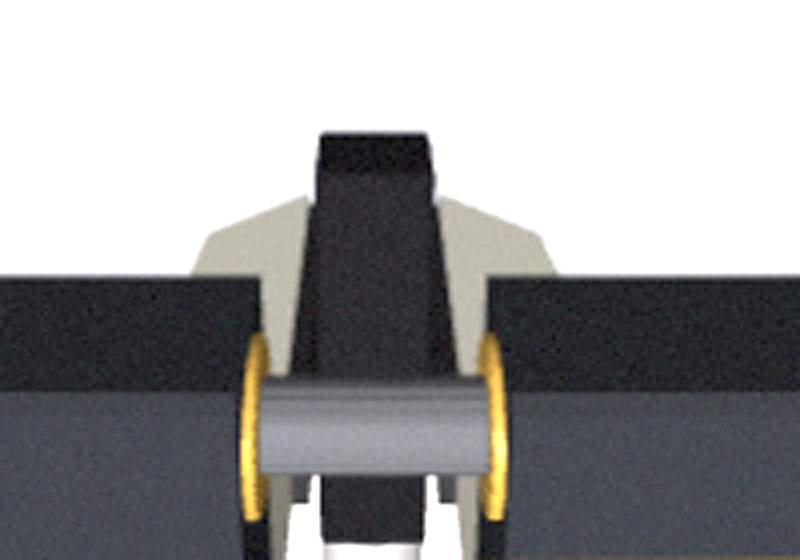

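```bash
python3 -m creep '[0.05,0,0,0.02,0, 0.05,0,0,0.05,0, 0.05,0,-0.02,0.05,-0.15, 0.05,0,-0.02,0.03,-0.15, 0.05,0,-0.02,0,-0.15,0.05,0,-0.02,0,-0.15,0.05,0,-0.02,0,-0.15,0.05,0,-0.02,0,-0.15,0.05,0,-0.01,0,-0.15,0.05,0,0,0,-0.12,0.05,0,0,0,0]'; python3 - <<'E'
from h import *
w=snap("wrist","w5");w=snap("top","t5")
crop("t5","t5a",150,100,350,250,4)
E
```

```text
time: 5.45
tool_pos: [0.5132, 0.1755, 0.1885]
tool_rot: [3.136, -0.0, 1.826]
contact_force: [-0.3, -0.4, -1.5]
opening: 0.0158
```

View pics/w5.png

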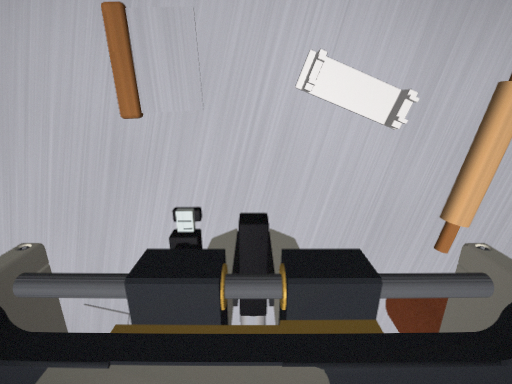

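View pics/t5a.png

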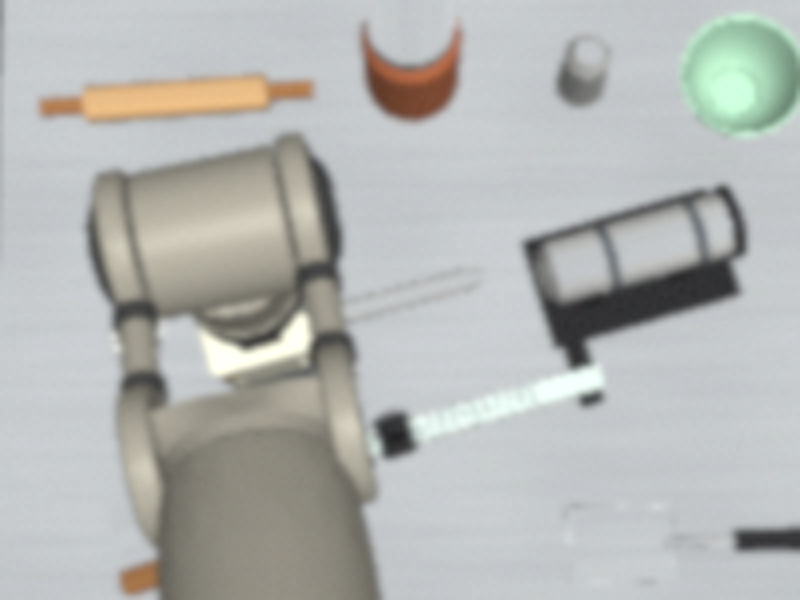

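```bash
cat >> h.py <<'E'
def P2W(p,X):
    x,y,a=p; X=np.atleast_2d(np.array(X,float)); c,s=np.cos(a),np.sin(a)
    return np.c_[x+c*X[:,0]-s*X[:,1], y+s*X[:,0]+c*X[:,1], X[:,2]]
E
python3 - <<'E'
from h import *
p=(.573,-.037,np.arctan2(.243,.970))
th=np.linspace(0,2*np.pi,60)
ring=lambda y,r:np.c_[r*np.cos(th),0*th+y,.08+r*np.sin(th)]
L=lambda a,b:np.linspace(a,b,40)
pts=np.vstack([ring(0,.027),ring(0,.016),ring(-.168,.027),L((-.085,-.03,.022),(-.085,.19,.022))])
W=P2W(p,pts)
c=load("top1"); crop("top1","oa",255,130,355,205,8,2,None); 
s=load("scene1")
crop("top1","ob",225,130,355,225,6,2,proj(c,W)); crop("scene1","oc",200,180,290,290,5,1.8,proj(s,W)); crop("scene1","od",200,180,290,290,5,1.8)
E
```

```text
(no output)
```

View pics/ob.png

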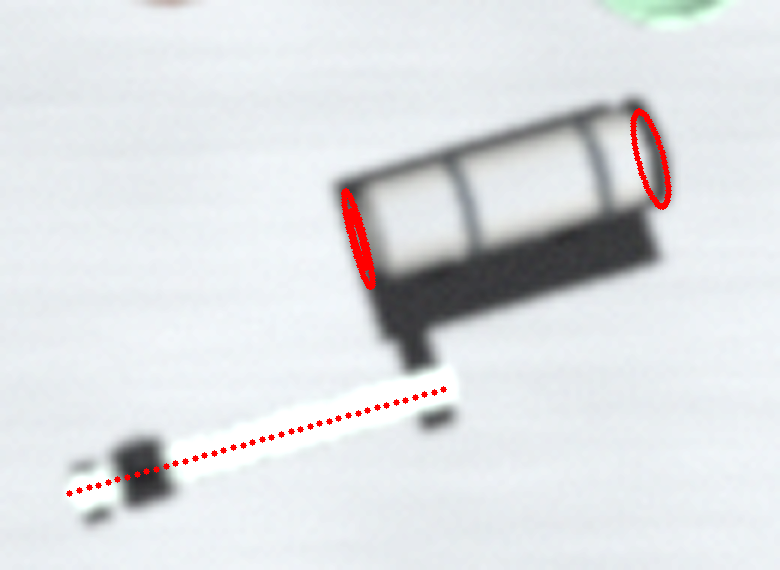

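View pics/oc.png

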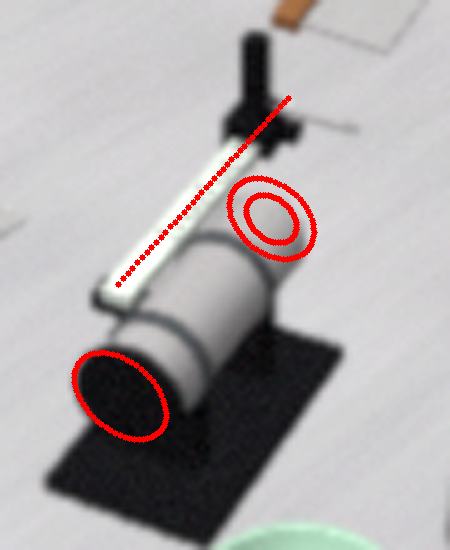

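View pics/oa.png

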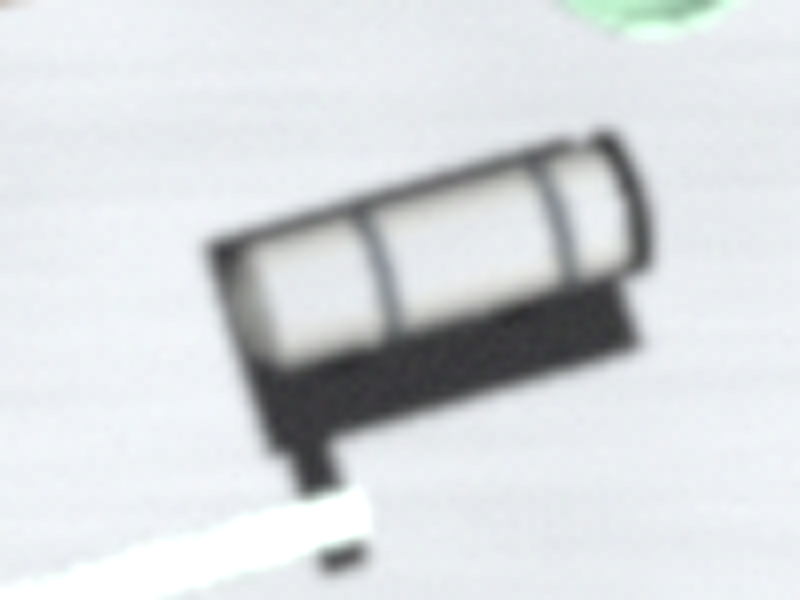

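View pics/od.png

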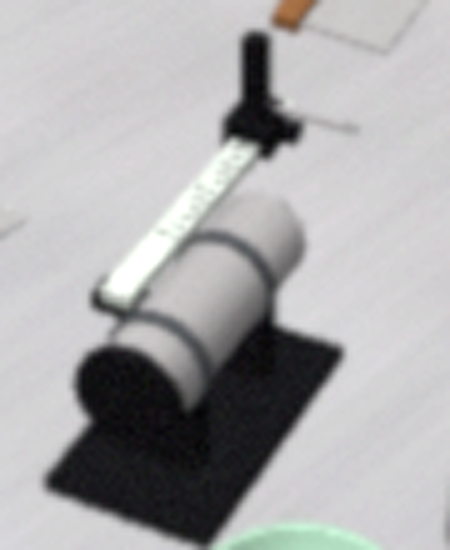

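```bash
python3 -m creep '[0.05,0.013,-0.046,0.02,0, 0.05,0.013,-0.046,0.02,0, 0.05,0.013,-0.046,0.02,0, 0.05,0.013,-0.046,0,0, 0.05,0.013,-0.046,0,0, 0.05,0,0,0,0, 0.05,0,0,0,0]'; python3 - <<'E'
from h import *
w=snap("wrist","w6")
cv2.imwrite("pics/w6a.png",cv2.resize(cv2.convertScaleAbs(cv2.imread("pics/w6.png"),alpha=1.3),(768,576),interpolation=cv2.INTER_CUBIC))
E
```

```text
time: 6.42
tool_pos: [0.5788, -0.0588, 0.2495]
tool_rot: [3.137, -0.001, 1.847]
contact_force: [-0.2, 0.0, -1.6]
opening: 0.016
```

View pics/w6a.png

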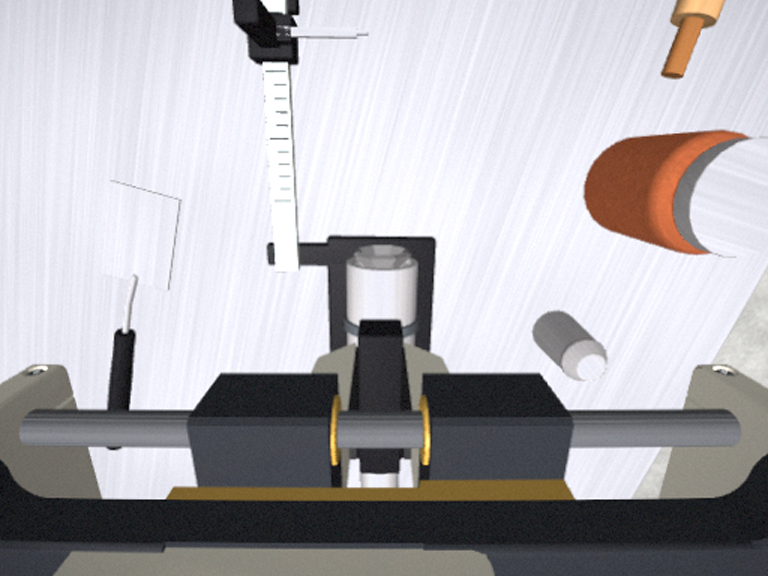

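```bash
python3 - <<'E'
from h import *
crop("w6","f1",200,140,320,240,6,1.2)
crop("w6","f2",150,0,270,100,6,1.2)
E
```

```text
(no output)
```

View pics/f1.png

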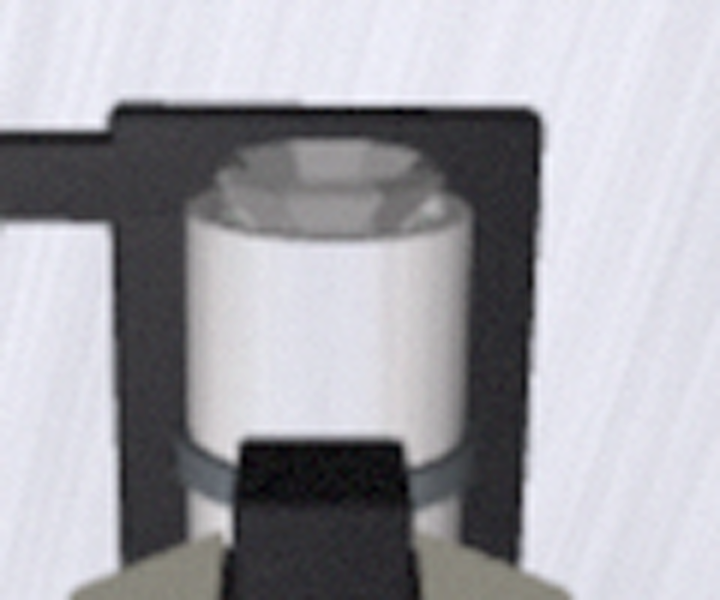

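View pics/f2.png

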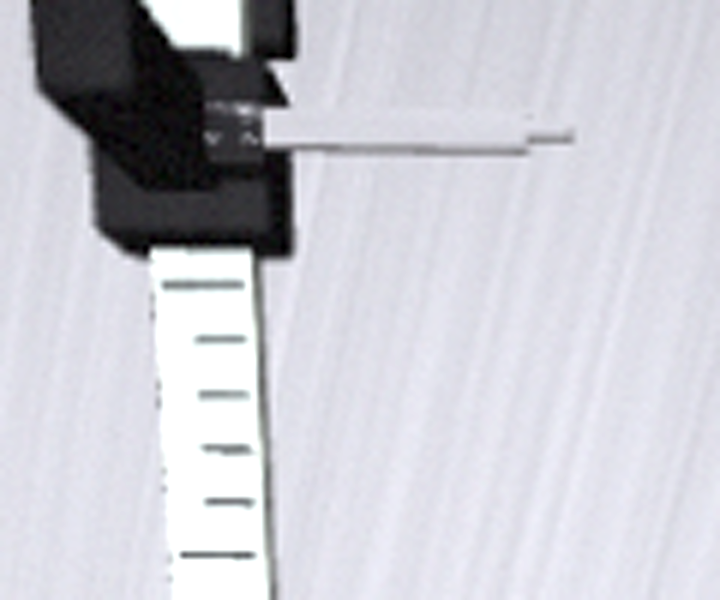

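```bash
python3 - <<'E'
from h import *
from scipy.optimize import least_squares
c=load("w6"); 
F1=lambda x,y:np.array((x/6+200-.5,y/6+140-.5)); F2=lambda x,y:np.array((x/6+150-.5,y/6-.5))
A=lambda x,y:np.array((x/1.5-.33,y/1.5-.33))
a=atz(c,A(275,62),.022);b=atz(c,A(286.7,270),.022); print("rail",a,b,"dir angle out",np.arctan2(a[1]-b[1],a[0]-b[0])-np.pi/2)
# barrel silhouette fit: plane distance of ray to axis =27mm
sil=[(188,300,-1),(470,300,1),(189,430,-1),(465,430,1),(189,520,-1),(458,520,1),(187,250,-1),(471,250,1)]
rays=[(ray(c,F1(x,y)),s) for x,y,s in sil]
def res(p):
    x,a=p; ax=np.array([-np.sin(a),np.cos(a),0]); o=np.array([x,-.037,.08]); r=[]
    for (q,d),s in rays:
        n=np.cross(ax,d);n/=np.linalg.norm(n); dist=(q-o)@n; r.append(abs(dist)-.027)
    return r
f=least_squares(res,[.573,.245],x_scale=.01);print("axis at y=-.037: x",f.x[0],"yaw",f.x[1],"res mm",np.round(f.fun*1e3,1))
# lip centre: outer ring extremes left/right
l=atz(c,F1(218,183),.08);r=atz(c,F1(443,183),.08);print("lip",l,r,(l+r)/2,np.linalg.norm(l-r)*1e3)
# needle
n=atz(c,F2(572,135),.048);print("needle",n)
print("marks spacing",[atz(c,F2(250,y),.022) for y in(285,339,394,448,501,554)])
print("tool",telemetry.observe()["tool_pos"])
# rod end in image
e1=F1(322,440);e2=F1(322,500);z=.2495-.006
print("rod end bottom,top",atz(c,e1,z-.008),atz(c,e2,z+.008))
E
```

```text
rail [0.45707316 0.07047721 0.022     ] [ 0.50085961 -0.09152056  0.022     ] dir angle out 0.26398256067853687
axis at y=-.037: x 0.5744810822748545 yaw 0.25876586752745506 res mm [-0.2 -0.1 -0.2  0.2 -0.1 -0.4 -0.1 -0.3]
lip [ 0.55570111 -0.04847295  0.08      ] [ 0.59619066 -0.03703272  0.08      ] [ 0.57594589 -0.04275284  0.08      ] 42.07472634973986
needle [0.52387443 0.10286743 0.048     ]
marks spacing [array([0.46762956, 0.06682702, 0.022     ]), array([0.46966989, 0.05735606, 0.022     ]), array([0.47177948, 0.0475473 , 0.022     ]), array([0.47388271, 0.037752  , 0.022     ]), array([0.47597892, 0.02797384, 0.022     ]), array([0.47810787, 0.01802745, 0.022     ])]
tool [ 0.57885825 -0.05879035  0.24950024]
rod end bottom,top [ 0.57075881 -0.03352677  0.2355    ] [ 0.57045109 -0.0327717   0.2515    ]
```

```bash
python3 -m creep '[0.05,-0.011,0.042,0,-0.01, 0.05,-0.011,0.042,0,-0.006, 0.05,-0.011,0.042,0,0, 0.05,-0.011,0.042,0,0, 0.05,-0.011,0.042,-0.03,0, 0.05,0,0,-0.04,0,0.05,0,0,-0.04,0,0.05,0,0,-0.04,0,0.05,0,0,0,0,0.05,0,0,0,0]' 45; python3 - <<'E'
from h import *
snap("top","t7");snap("scene","s7")
M=np.array([.5757,-.0415]);a=.26
p=telemetry.observe();d=p["tool_pos"][:2]-M
print("local x,y",d@[np.cos(a),np.sin(a)],d@[-np.sin(a),np.cos(a)],p["tool_pos"],p["tool_rot"])
crop("t7","t7a",200,120,330,215,6,2)
crop("s7","s7a",230,150,330,250,6,1.8)
E
```

```text
time: 7.72
tool_pos: [0.5165, 0.1711, 0.0994]
tool_rot: [3.13, -0.002, 1.856]
contact_force: [0.6, 0.5, -1.2]
opening: 0.0158
local x,y -0.0025848925583299215 0.22031128841379446 [0.51656424 0.1707421  0.09953045] [ 3.12979120e+00 -2.05623078e-03  1.85529208e+00]
```

View pics/t7a.png

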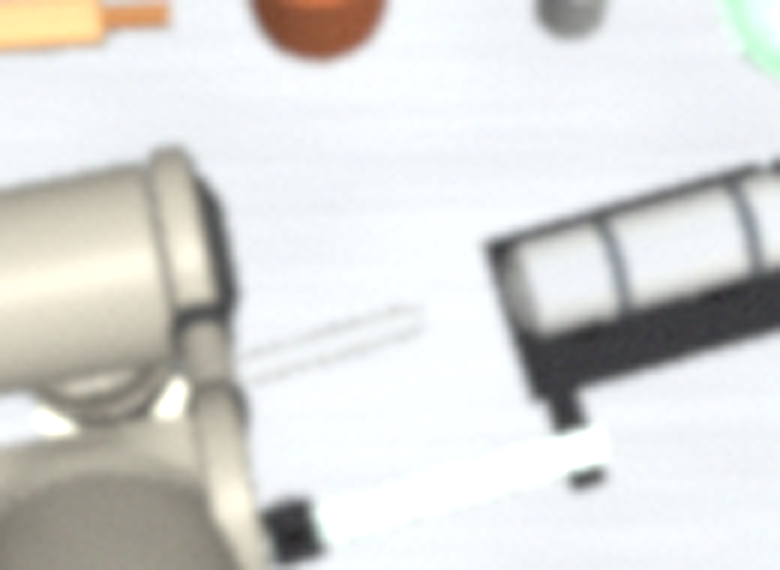

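View pics/s7a.png

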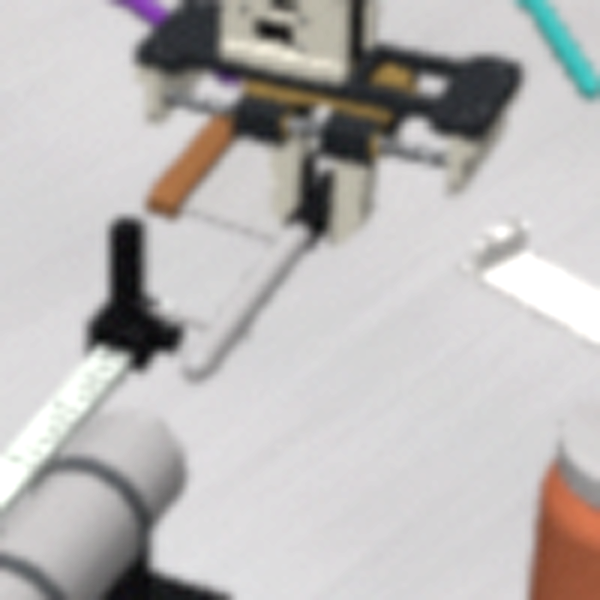

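```bash
python3 -m creep '[0.05,0.0077,-0.0187,-0.0125,-0.024, 0.05,0,0,0,0,0.05,0,0,0,0]'; cat > loc.py <<'E'
from h import *
M=np.array([.5757,-.0415]);a=.26
p=telemetry.observe();d=p["tool_pos"][:2]-M
f=np.array(p["contact_force"])
print("local x,y",d@[np.cos(a),np.sin(a)],d@[-np.sin(a),np.cos(a)],"z",p["tool_pos"][2],"dyaw",p["tool_rot"][2]-np.pi/2-a,"rp",p["tool_rot"][:2],"Floc",f[:2]@[np.cos(a),np.sin(a)],f[:2]@[-np.sin(a),np.cos(a)],f[2],p["opening"],p["time"])
E
python3 loc.py
```

```text
time: 8.2
tool_pos: [0.5266, 0.1505, 0.0891]
tool_rot: [3.124, -0.001, 1.829]
contact_force: [-0.6, -0.4, -1.4]
opening: 0.0154
local x,y 0.0018687714624451939 0.19817974842289446 z 0.08907923514110418 dyaw -0.0017459475071184283 rp [ 3.12441598e+00 -1.23096212e-03] Floc -0.6915049833734705 -0.2641732348362503 -1.4454677286316797 0.015360775854153113 8.2
```

```bash
python3 - <<'E'
from h import *
snap("top","t8");snap("scene","s8")
c=load("t8");s=load("s8");p=(.5757,-.0415,.26)
L=lambda a,b,n=40:np.linspace(a,b,n)
axis=P2W(p,L((0,.16,.08),(0,-.168,.08),30))
crop("t8","t8a",200,120,330,215,6,2);crop("t8","t8b",200,120,330,215,6,2,proj(c,axis))
crop("s8","s8a",220,170,290,250,7,1.8);crop("s8","s8b",220,170,290,250,7,1.8,proj(s,axis))
h=np.hstack([cv2.imread("pics/s8a.png")[:,:400],cv2.imread("pics/s8b.png")[:,:400]]);cv2.imwrite("pics/s8c.png",h)
E
```

```text
(no output)
```

View pics/t8a.png

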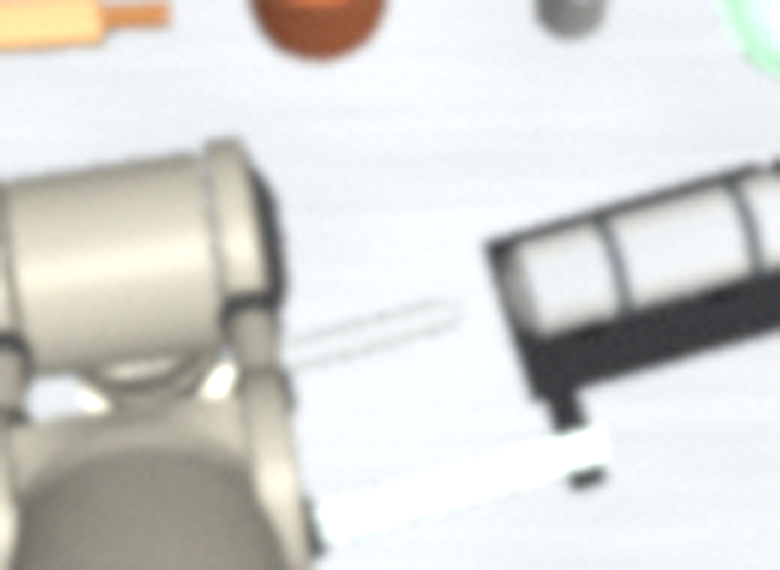

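View pics/t8b.png

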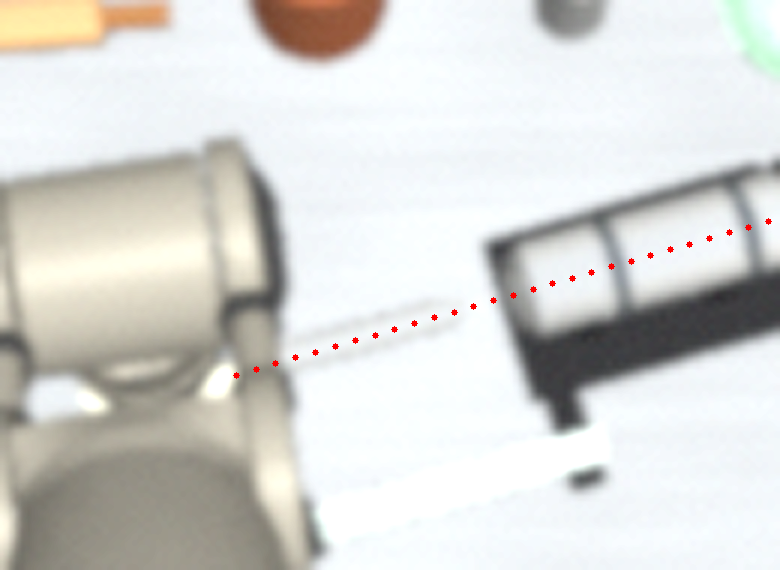

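View pics/s8c.png

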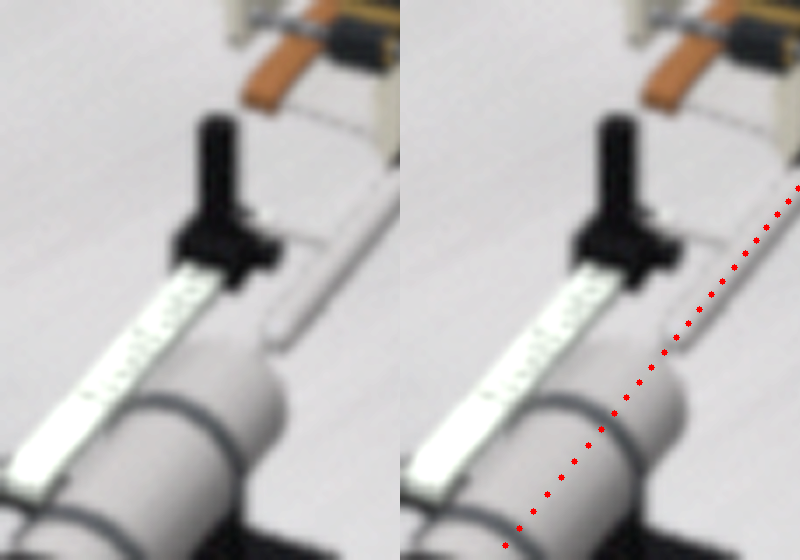

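```bash
python3 -m creep '[0.05,0.0033,-0.0198,-0.002,0.001, 0.05,0,0,0,0,0.05,0,0,0,0]'; python3 loc.py
```

```text
time: 8.68
tool_pos: [0.5297, 0.1315, 0.0874]
tool_rot: [3.124, -0.002, 1.831]
contact_force: [-0.2, -0.6, -2.0]
opening: 0.0154
local x,y -1.3833905009295226e-05 0.17901006783070847 z 0.08739452890499444 dyaw 0.0003883767395151949 rp [ 3.12406186e+00 -1.57060261e-03] Floc -0.29604477337110996 -0.49730216150077966 -1.9556850706784863 0.015432437572473631 8.675
```

```bash
python3 -m creep '[0.05,0.0015,-0.0058,0,0, 0.05,0.0015,-0.0058,0,0,0.05,0.0015,-0.0058,0,0,0.05,0.001,-0.0039,0,0,0.05,0,0,0,0]' 55; python3 loc.py
```

```text
time: 9.3
tool_pos: [0.5355, 0.1096, 0.0876]
tool_rot: [3.124, -0.002, 1.832]
contact_force: [0.5, 0.2, -1.1]
opening: 0.0153
local x,y -4.1350538832880274e-05 0.15633829633944515 z 0.08756156203947078 dyaw 0.0013489995177267122 rp [ 3.12378264e+00 -1.65137476e-03] Floc 0.5608108778713483 0.0801563500029234 -1.1333522227807338 0.015263861376442187 9.3
```

Nose is 13 mm in, no contact. Continue into the throat.

```bash
python3 -m creep '[0.05,0.001,-0.0039,0,0, 0.05,0.001,-0.0039,0,0,0.05,0.001,-0.0039,0,0,0.05,0,0,0,0]'; python3 loc.py
```

```text
time: 9.8
tool_pos: [0.539, 0.0972, 0.0878]
tool_rot: [3.123, -0.001, 1.833]
contact_force: [0.8, 0.3, -1.4]
opening: 0.0156
local x,y 0.00015252420953761826 0.1434749054548216 z 0.087757423071709 dyaw 0.0017302393614448963 rp [ 3.12297597e+00 -1.44336806e-03] Floc 0.8174312017204811 0.09801408021382316 -1.4078419050589062 0.015614920088856484 9.8
```

```bash
python3 -m creep '[0.05,0.001,-0.0039,-0.0003,0, 0.05,0.001,-0.0039,-0.0002,-0.001,0.05,0.001,-0.0039,0,0,0.05,0.001,-0.0039,0,0]'; python3 loc.py
```

```text
time: 10.3
tool_pos: [0.543, 0.0818, 0.0873]
tool_rot: [3.123, -0.003, 1.832]
contact_force: [0.3, 3.7, -0.3]
opening: 0.0154
local x,y 0.00011796102210483595 0.12754129604241055 z 0.08727085924226483 dyaw 0.0011708889036976533 rp [ 3.1227050e+00 -2.9569581e-03] Floc 1.2708514019236457 3.5037203000335437 -0.3033092098373871 0.015432699364010979 10.3
```

```bash
python3 -m creep '[0.05,0.001,-0.0039,-0.0002,0, 0.05,0.001,-0.0039,0,-0.001,0.05,0.001,-0.0039,0,0,0.05,0.0008,-0.003,0,0]'; python3 loc.py
```

```text
time: 10.8
tool_pos: [0.547, 0.0671, 0.0872]
tool_rot: [3.122, -0.004, 1.831]
contact_force: [0.1, 4.7, -1.3]
opening: 0.0152
local x,y 0.0002097444310221307 0.1123186242627161 z 0.08716625029183006 dyaw 0.0005554451477638445 rp [ 3.12228026 -0.00422417] Floc 1.2742698777802273 4.546998782365106 -1.2777826114229562 0.015201843203667314 10.8
```

```bash
python3 -m creep '[0.05,0.0005,-0.0019,-0.0001,0, 0.05,0.0005,-0.0019,0,0,0.05,0.0005,-0.0019,0,0,0.05,0.0005,-0.0019,0,0,0.05,0.0005,-0.0019,0,0,0.05,0.0005,-0.0019,0,0]'; python3 loc.py
```

```text
time: 11.55
tool_pos: [0.5502, 0.055, 0.0871]
tool_rot: [3.122, -0.004, 1.831]
contact_force: [0.6, 4.9, -1.2]
opening: 0.0158
local x,y 0.00019971818334698062 0.09979134989888647 z 0.08711404950571111 dyaw 0.0006557373286699697 rp [ 3.12219703 -0.00432534] Floc 1.864890845463344 4.600670079957652 -1.2203683917629284 0.015755009772824437 11.55
```

```bash
for i in 1; do python3 -m creep '[0.05,0.0004,-0.0014,0,0,0.05,0.0004,-0.0014,0,0]' | sed -n '2p;4p'; python3 -m creep '[0.05,0.0004,-0.0014,0,0,0.05,0.0004,-0.0014,0,0]' | sed -n '2p;4p'; done; python3 loc.py
```

```text
tool_pos: [0.551, 0.052, 0.0871]
contact_force: [-0.2, 4.0, -0.1]
tool_pos: [0.5519, 0.049, 0.0871]
contact_force: [-0.2, 4.4, 0.3]
local x,y 0.00024687561842372594 0.09355121437774969 z 0.08707448381048676 dyaw 0.0005639489244624318 rp [ 3.12233741 -0.00441194] Floc 0.9796896549052012 4.3376663003916445 0.2611388235806258 0.015184115412591879 12.05
```

```bash
python3 -m creep '[0.05,0.0004,-0.0014,0,0,0.05,0.0004,-0.0014,0,0]' | sed -n '2p;4p'; python3 loc.py
```

```text
tool_pos: [0.5527, 0.046, 0.0871]
contact_force: [0.5, 4.7, -1.1]
local x,y 0.0002875059396024263 0.09048759428448169 z 0.08708641998818285 dyaw 0.0006369603193847606 rp [ 3.12236331 -0.00442183] Floc 1.713421932324545 4.376448131990331 -1.1330058251996395 0.015477457870136832 12.3
```

```bash
python3 -m creep '[0.05,0.0004,-0.0014,0,0,0.05,0.0004,-0.0014,0,0]' | sed -n '2p;4p'; python3 loc.py
```

```text
tool_pos: [0.5535, 0.043, 0.0871]
contact_force: [-0.2, 5.0, -0.8]
local x,y 0.0002946266971939004 0.08737580942430428 z 0.08708201110513689 dyaw 0.0005616667230483596 rp [ 3.12247439 -0.00446515] Floc 1.1119045758296893 4.925455197328294 -0.8049898953089729 0.01556690123218122 12.55
```

```bash
cat > chk.py <<'E'
from h import *
p=telemetry.observe(); f=np.array(p["contact_force"]);a=.26;F=f[:2]@[-np.sin(a),np.cos(a)]
d=p["tool_pos"][:2]-np.array([.5757,-.0415]); y=d@[-np.sin(a),np.cos(a)]
print("F %.2f y %.4f"%(F,y)); sys.exit(1 if F>7.5 else 0)
E
python3 -m creep '[0.05,0.0004,-0.0014,0,0,0.05,0.0004,-0.0014,0,0]' >/dev/null; python3 chk.py && python3 -m creep '[0.05,0.0004,-0.0014,0,0,0.05,0.0004,-0.0014,0,0]' >/dev/null; python3 chk.py && python3 -m creep '[0.05,0.0004,-0.0014,0,0,0.05,0.0004,-0.0014,0,0]' >/dev/null; python3 chk.py
```

```text
F 5.13 y 0.0843
F 4.47 y 0.0812
F 4.55 y 0.0781
```

```bash
python3 -m creep '[0.05,0.0004,-0.0014,0,0,0.05,0.0004,-0.0014,0,0]' >/dev/null; python3 chk.py && python3 -m creep '[0.05,0.0004,-0.0014,0,0,0.05,0.0004,-0.0014,0,0]' >/dev/null; python3 chk.py && python3 -m creep '[0.05,0.0004,-0.0014,0,0,0.05,0.0004,-0.0014,0,0]' >/dev/null; python3 chk.py; python3 loc.py
```

```text
F 4.57 y 0.0750
F 4.13 y 0.0719
F 4.57 y 0.0688
local x,y 0.00048256823737058326 0.06877599155254199 z 0.08702236989785885 dyaw 0.0005700841027331816 rp [ 3.12286174 -0.00466593] Floc 1.1444481799932256 4.572534605018773 -1.0931560456598577 0.015706943429836317 14.05
```

```bash
python3 -m creep '[0.05,0.0003,-0.0014,0,0,0.05,0.0003,-0.0014,0,0]' >/dev/null; python3 chk.py && python3 -m creep '[0.05,0.0003,-0.0014,0,0,0.05,0.0003,-0.0014,0,0]' >/dev/null; python3 chk.py && python3 -m creep '[0.05,0.0003,-0.0014,0,0,0.05,0.0003,-0.0014,0,0]' >/dev/null; python3 chk.py; python3 loc.py
```

```text
F 4.05 y 0.0657
F 4.20 y 0.0626
F 12.07 y 0.0605
local x,y -3.145168028076047e-05 0.06054722699158764 z 0.08696386713167494 dyaw 0.0003378709265600133 rp [ 3.12312836 -0.0064333 ] Floc 1.8538925093948078 12.070597507658057 0.5698983493406503 0.015869411320501556 14.8
```

```bash
python3 -m creep '[0.05,0,0,0,0]' >/dev/null; python3 loc.py; python3 -m creep '[0.05,0,0,0,0]' >/dev/null; python3 loc.py
```

```text
local x,y 9.165219253964189e-05 0.06066733570887079 z 0.08703222966154087 dyaw 0.0006663473450754243 rp [ 3.12287071 -0.00648272] Floc 1.0945320902145876 3.517410903282489 0.05187738353933702 0.01550040866553803 14.925
local x,y 0.00016219631692215213 0.060647730344125524 z 0.08709833612934294 dyaw 0.0007837021699412805 rp [ 3.12271278 -0.00639395] Floc 2.5738943687345803 4.264915236045738 -1.4086328707001754 0.0155084543869926 15.05
```

```bash
python3 -m creep '[0.05,0.0002,-0.0008,0,0]' >/dev/null; python3 loc.py
```

```text
local x,y -2.61375829117521e-05 0.06056833961110174 z 0.08698492886667507 dyaw 0.0006188521385117607 rp [ 3.12323699 -0.00780053] Floc 2.055618401134839 11.21209034077401 0.8115493823809193 0.015495080789726424 15.175
```

```bash
python3 -m creep '[0.1,0,0,0,0,0.3,0,0,0,0,0.5,0,0,0,0,0.5,0,0,0,0,0.5,0,0,0,0]'; python3 loc.py; python3 - <<'E'
from h import *
snap("wrist","w9");crop("w9","w9a",160,140,360,290,4,1.3)
E
```

```text
time: 15.8
tool_pos: [0.5603, 0.0149, 0.0871]
tool_rot: [3.123, -0.005, 1.83]
contact_force: [0.1, 0.1, 0.1]
opening: 0.0454
local x,y -0.00033702037282281596 0.05846108334689839 z 0.08714468918803972 dyaw -0.0005485242015204062 rp [ 3.12349216 -0.00534478] Floc 0.0688067057096216 0.05280504339901708 0.11023219211469609 0.045363243956466924 15.8
```

View pics/w9a.png

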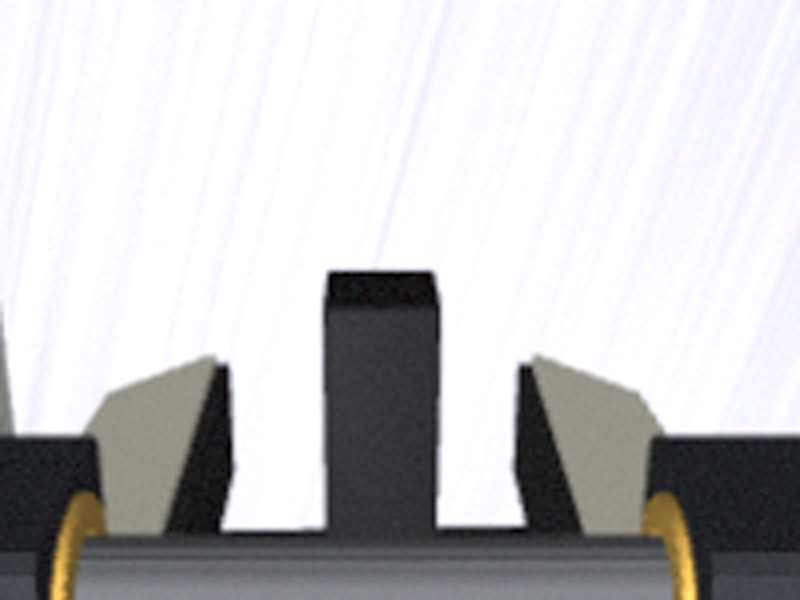

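```bash
python3 -m creep '[0.5,0,0,0.02,0,0.5,0,0,0.04,0,0.5,0,0,0.05,0,0.5,0,0,0.03,0,0.5,0,0,0,0,0.5,0,0,0,0]'; python3 loc.py; python3 - <<'E'
from h import *
snap("wrist","w10")
cv2.imwrite("pics/w10a.png",cv2.resize(cv2.convertScaleAbs(cv2.imread("pics/w10.png"),alpha=1.3),(768,576),interpolation=cv2.INTER_CUBIC))
E
```

```text
time: 16.6
tool_pos: [0.5586, 0.0146, 0.2294]
tool_rot: [3.127, -0.006, 1.83]
contact_force: [-1.1, 0.3, 1.0]
opening: 0.0458
local x,y -0.002102987775670535 0.058583241023708855 z 0.22938069182490864 dyaw -0.001085470158825208 rp [ 3.12700115 -0.00607092] Floc -0.9823083878262623 0.5832978849220047 1.0447716890907748 0.045847897968437926 16.6
```

View pics/w10a.png

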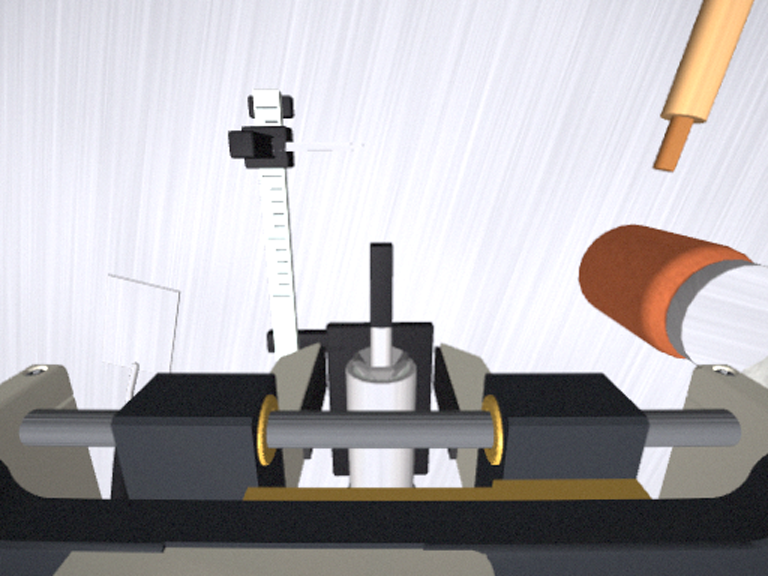

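```bash
python3 - <<'E'
crop=None
from h import *
crop("w10","g1",150,55,270,145,6,1.15);crop("w10","g2",230,150,290,240,6,1.3)
h=np.hstack([cv2.imread("pics/g1.png")[:540,:],]);
E
```

```text
(no output)
```

View pics/g1.png

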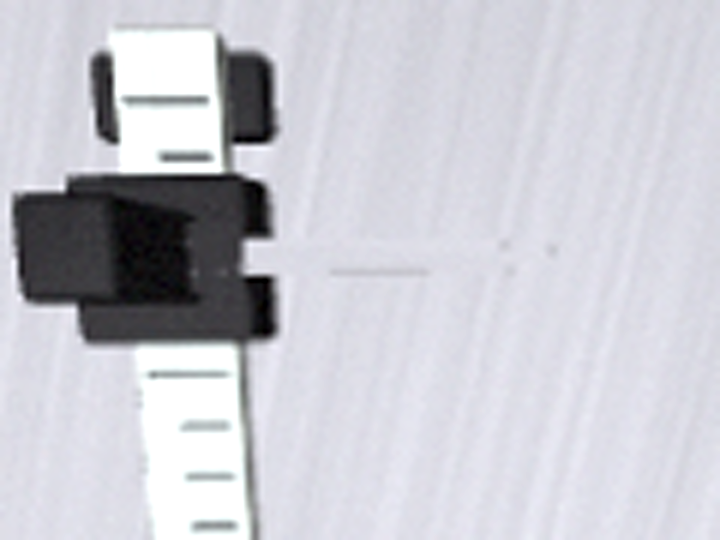

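View pics/g2.png

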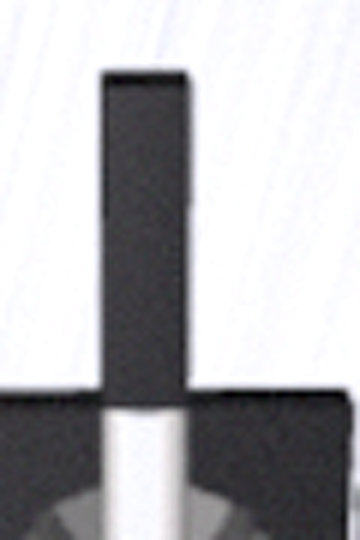

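```bash
python3 - <<'E'
from h import *
c=load("w10");M=np.array([.5757,-.0415]);a=.26
G1=lambda x,y:(x/6+150-.5,y/6+55-.5);G2=lambda x,y:(x/6+230-.5,y/6+150-.5)
def show(n,p,z):
    w=atz(c,p,z);d=w[:2]-M;print(n,w[:2].round(4),"loc",np.round([d@[np.cos(a),np.sin(a)],d@[-np.sin(a),np.cos(a)]],4))
show("end top",G2(145,85),.088);show("end bot",G2(145,72),.072);show("junction",G2(145,408),.088)
show("needle",G1(555,250),.048);show("needle root",G1(250,258),.048)
show("tab top",G1(60,247),.095)
for y in(100,157,374,427,477,526):show("mark",G1(200,y),.022)
show("railend",G1(165,28),.022)
E
```

```text
end top [0.5526 0.0439] loc [-0.0003  0.0885]
end bot [0.5531 0.0432] loc [-0.      0.0876]
junction [ 0.5677 -0.0128] loc [-0.0003  0.0298]
needle [0.5242 0.1046] loc [-0.0122  0.1544]
needle root [0.4716 0.0893] loc [-0.067   0.1532]
tab top [0.4526 0.0845] loc [-0.0866  0.1534]
mark [0.4518 0.1143] loc [-0.0797  0.1824]
mark [0.4536 0.1044] loc [-0.0805  0.1724]
mark [0.461  0.0649] loc [-0.0835  0.1323]
mark [0.4629 0.0548] loc [-0.0842  0.122 ]
mark [0.4647 0.0451] loc [-0.085   0.1122]
mark [0.4665 0.0354] loc [-0.0857  0.1024]
railend [0.4431 0.125 ] loc [-0.0854  0.195 ]
```

```bash
python3 -m creep '[0.5,-0.034,0.0225,0,0,0.5,-0.034,0.0225,0,0,0.5,-0.03,0.02,-0.02,0,0.5,0,0,-0.02,0,0.5,0,0,0,0]'; python3 loc.py
```

```text
time: 17.27
tool_pos: [0.4544, 0.081, 0.1815]
tool_rot: [3.139, -0.01, 1.829]
contact_force: [0.6, -0.2, 0.3]
opening: 0.0461
local x,y -0.08569026328831489 0.14958326518124052 z 0.18149118382565727 dyaw -0.002040213149241632 rp [ 3.13893065 -0.00959112] Floc 0.5076657378081275 -0.34875384577432417 0.26033358326295714 0.04606607781046076 17.275
```

```bash
python3 -m creep '[0.5,-0.0005,0.0035,-0.03,0,0.5,0,0,-0.03,0,0.5,0,0,-0.02,0,0.5,0,0,-0.005,0,0.5,0,0,0,0]'; python3 loc.py; python3 - <<'E'
from h import *
snap("wrist","w11");crop("w11","w11a",110,140,410,320,2.6,1.3)
E
```

```text
time: 17.9
tool_pos: [0.456, 0.0837, 0.0948]
tool_rot: [3.139, -0.009, 1.827]
contact_force: [-0.2, -0.3, 0.6]
opening: 0.0459
local x,y -0.08347844881364942 0.15181297999284424 z 0.09482015653436869 dyaw -0.003668103327622463 rp [ 3.1385602  -0.00943388] Floc -0.31213482484356037 -0.27049801708681154 0.5890146421575925 0.045942993786819486 17.9
```

View pics/w11.png

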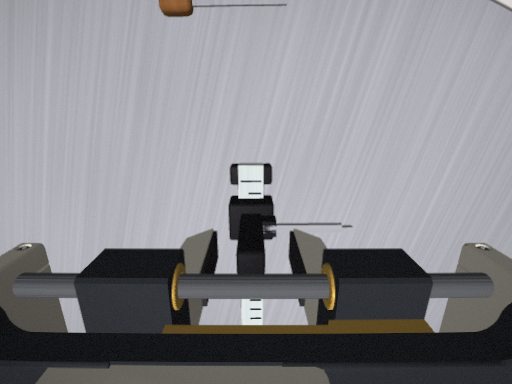

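```bash
python3 -m creep '[0.5,0,0.0015,-0.007,0,0.5,0,0,0,0,0.05,0,0,0,0,0.05,0,0,0,0,0.05,0,0,0,0,0.05,0,0,0,0,0.05,0,0,0,0]' 20; python3 loc.py; python3 -m creep '[0.05,0,0,0,0,0.05,0,0,0,0]'
```

```text
time: 18.82
tool_pos: [0.4542, 0.0848, 0.0892]
tool_rot: [3.142, -0.009, 1.828]
contact_force: [1.8, 1.1, -2.1]
opening: 0.016
local x,y -0.0849646646439951 0.15329397238909245 z 0.08923293847741386 dyaw -0.0023547265476331347 rp [ 3.14152182 -0.00889866] Floc 2.056405186145854 0.5996310575656857 -2.077556320984474 0.016004302502037715 18.825
time: 19.08
tool_pos: [0.4542, 0.0848, 0.0892]
tool_rot: [3.141, -0.009, 1.829]
contact_force: [-1.0, -0.3, -0.2]
opening: 0.0157
```

```bash
python3 -m creep '[0.05,0.0031,-0.0116,0,0,0.05,0.0031,-0.0116,0,0,0.05,0.0031,-0.0116,0,0,0.05,0.0031,-0.0116,0,0,0.05,0.0015,-0.0058,0,0,0.05,0,0,0,0]'; python3 loc.py; python3 - <<'E'
from h import *
snap("wrist","w12")
E
```

```text
time: 19.82
tool_pos: [0.4694, 0.0286, 0.0892]
tool_rot: [3.141, -0.009, 1.827]
contact_force: [-0.4, 1.9, 0.6]
opening: 0.0163
local x,y -0.0846931366062327 0.09507135108381164 z 0.08923857876098998 dyaw -0.003436363086955163 rp [ 3.14089428 -0.00947225] Floc 0.105095383809436 1.9270339117009576 0.6191646042350802 0.016288384393136277 19.825
```

View pics/w12.png

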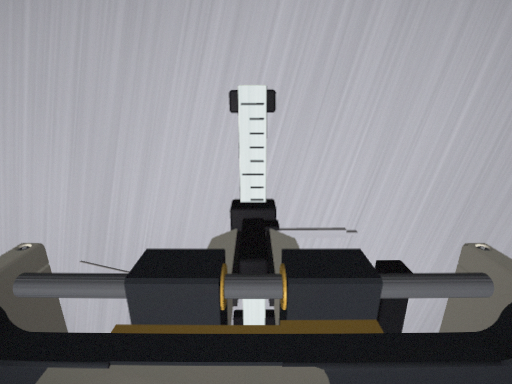

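```bash
python3 - <<'E'
from h import *
crop("w12","w12a",300,200,430,300,6,1.6)
E
```

```text
(no output)
```

View pics/w12a.png

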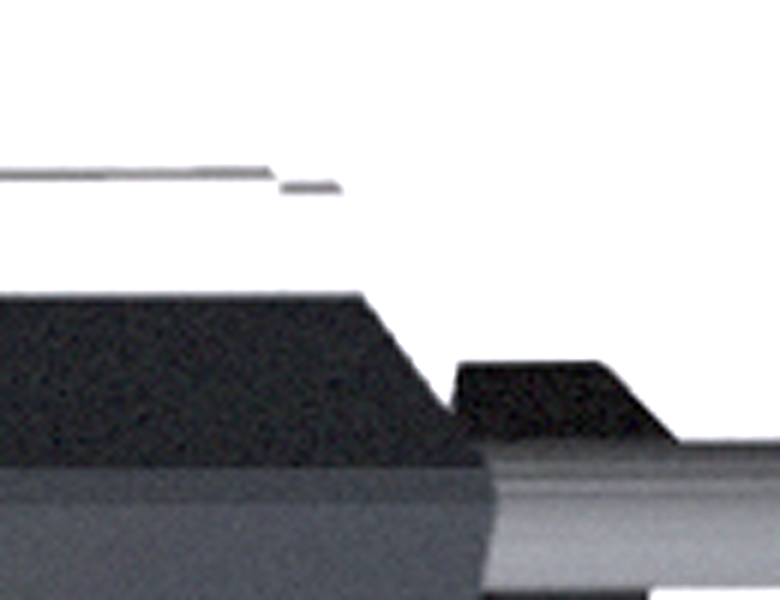

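```bash
python3 - <<'E'
from h import *
M=np.array([.5757,-.0415]);a=.26
def show(c,n,p,z):
    w=atz(c,p,z);d=w[:2]-M;print(n,"loc",np.round([d@[np.cos(a),np.sin(a)],d@[-np.sin(a),np.cos(a)]],4))
c=load("w12");G=lambda x,y:(x/6+300-.5,y/6+200-.5)
show(c,"end bot",G(530,361),.072)
show(c,"tip strip low",G(310,193),.048);show(c,"tip strip up",G(310,181),.048);show(c,"bar strip low",G(230,179),.048);show(c,"bar strip up",G(230,167),.048)
c=load("w10");G1=lambda x,y:(x/6+150-.5,y/6+55-.5)
for p in((505,241),(512,270),(380,271),(555,250)):show(c,p,G1(*p),.048)
E
```

```text
end bot loc [-0.0014  0.0887]
tip strip low loc [-0.0172  0.0967]
tip strip up loc [-0.0173  0.0982]
bar strip low loc [-0.0267  0.0985]
bar strip up loc [-0.0268  0.1001]
(505, 241) loc [-0.0211  0.1559]
(512, 270) loc [-0.02   0.151]
(380, 271) loc [-0.0438  0.1509]
(555, 250) loc [-0.0122  0.1544]
```

```bash
python3 -m creep '[0.05,0.001,-0.0036,0,0,0.05,0.0009,-0.0032,0,0,0.05,0,0,0,0]'; python3 loc.py; python3 - <<'E'
from h import *
snap("wrist","w13")
crop("w13","w13a",300,200,430,300,6,1.6)
E
```

```text
time: 20.25
tool_pos: [0.4712, 0.022, 0.0892]
tool_rot: [3.141, -0.009, 1.829]
contact_force: [-0.6, -0.2, 0.6]
opening: 0.0159
local x,y -0.08463755049137951 0.08822873853889669 z 0.08922364434846597 dyaw -0.001998357549381824 rp [ 3.14106211 -0.0092534 ] Floc -0.6032923669915715 -0.010905970668538637 0.6386797517851389 0.015855227063013087 20.25
```

View pics/w13a.png

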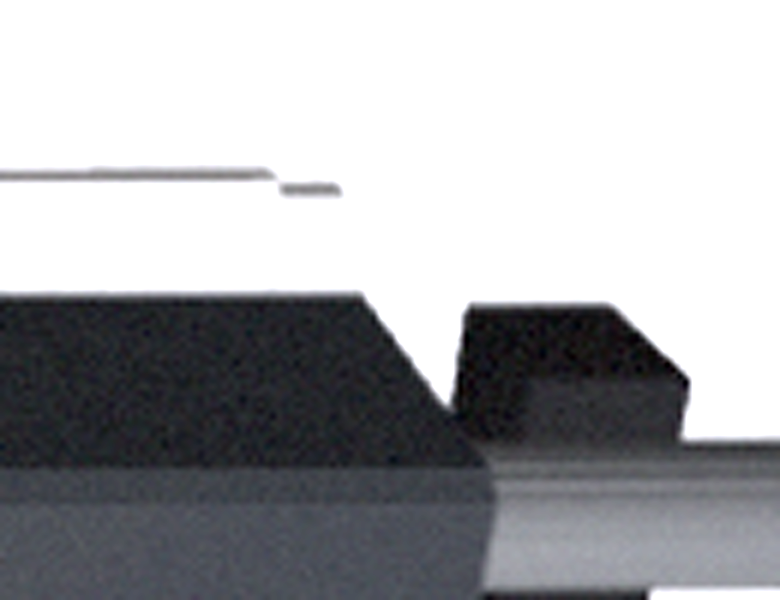

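```bash
python3 - <<'E'
from h import *
M=np.array([.5757,-.0415]);a=.26
def show(c,n,p,z):
    w=atz(c,p,z);d=w[:2]-M;print(n,"loc",np.round([d@[np.cos(a),np.sin(a)],d@[-np.sin(a),np.cos(a)]],4))
c=load("w13");G=lambda x,y:(x/6+300-.5,y/6+200-.5)
show(c,"end bot",G(540,304),.072);show(c,"end top",G(600,380),.088)
show(c,"tip strip low",G(310,195),.048);show(c,"bar strip low",G(230,180),.048)
E
```

```text
end bot loc [-0.0013  0.0886]
end top loc [-0.0033  0.0894]
tip strip low loc [-0.0171  0.0897]
bar strip low loc [-0.0266  0.0917]
```

```bash
python3 -m creep '[0.15,0,0,0,0,0.3,0,0,0,0,0.5,0,0,0,0,0.5,0,0,0,0,0.5,0,0,0,0,0.5,0,0,0.02,0,0.5,0,0,0.05,0,0.5,0,0,0.05,0,0.5,0.03,-0.02,0.02,0,0.5,0.03,-0.02,0,0,0.5,0,0,0,0]'; python3 loc.py; python3 - <<'E'
from h import *
snap("wrist","w14")
cv2.imwrite("pics/w14a.png",cv2.resize(cv2.convertScaleAbs(cv2.imread("pics/w14.png"),alpha=1.1),(768,576),interpolation=cv2.INTER_CUBIC))
crop("w14","w14b",140,130,280,230,5.5,1.15)
E
```

```text
time: 21.68
tool_pos: [0.5319, -0.0187, 0.2345]
tool_rot: [3.14, -0.008, 1.829]
contact_force: [0.0, 0.3, -0.1]
opening: 0.046
local x,y -0.036428311105800706 0.03332537769352228 z 0.23453000152421316 dyaw -0.001595278798255606 rp [ 3.13999779 -0.00842901] Floc 0.11177121324655229 0.26792672808198037 -0.07453272778419562 0.0459736957373053 21.675
```

View pics/w14a.png

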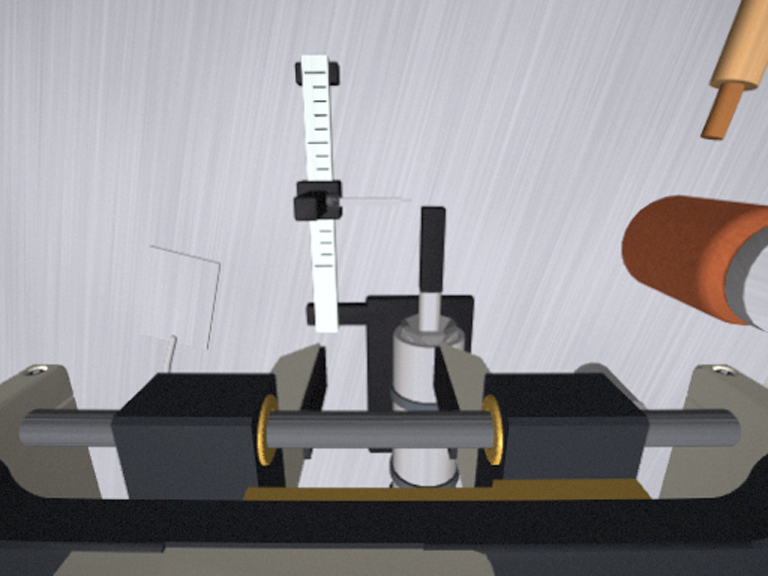

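View pics/w14b.png

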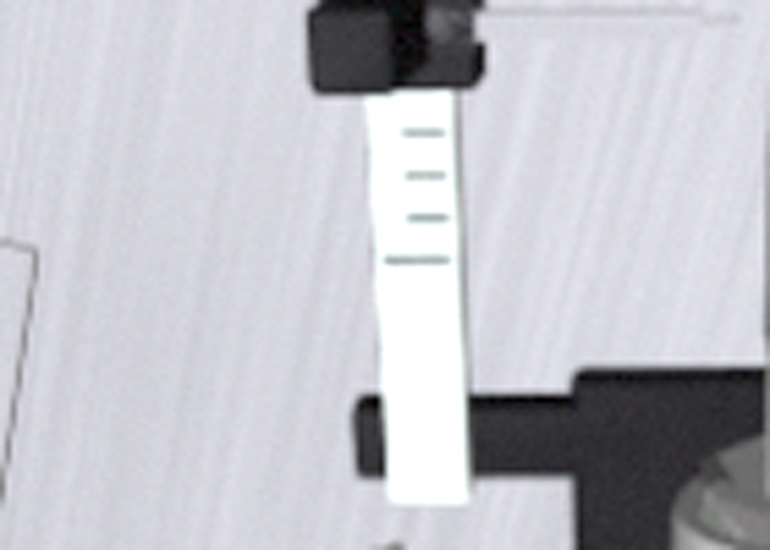

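```bash
python3 - <<'E'
from h import *
crop("w14","w14c",195,110,305,180,7,1.1)
E
```

```text
(no output)
```

View pics/w14c.png

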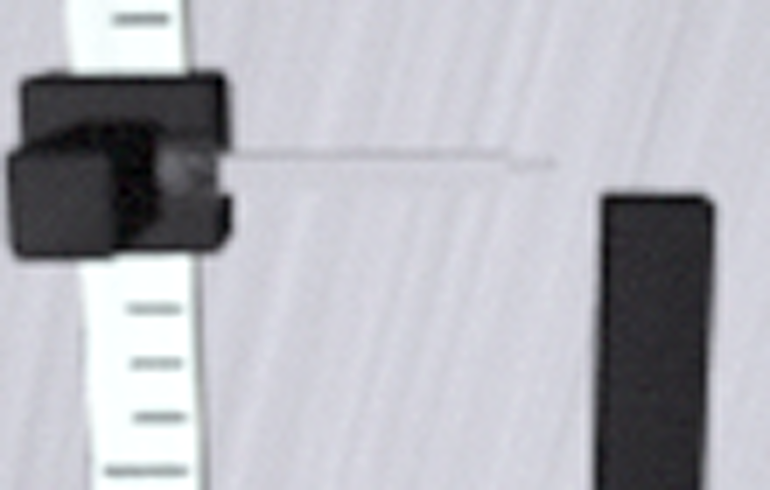

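```bash
python3 - <<'E'
from h import *
M=np.array([.5757,-.0415]);a=.26
def show(c,n,p,z):
    w=atz(c,p,z);d=w[:2]-M;print(n,"loc",np.round([d@[np.cos(a),np.sin(a)],d@[-np.sin(a),np.cos(a)]],4))
c=load("w14");G=lambda x,y:(x/7+195-.5,y/7+110-.5)
show(c,"end top",G(657,196),.088)
show(c,"tip strip",G(540,164),.048);show(c,"bar strip",G(400,155),.048);show(c,"bar low",G(400,187),.048)
show(c,"tab top",G(60,203),.095)
g=cv2.cvtColor(c["image"],cv2.COLOR_RGB2GRAY).astype(float)
print(g[126:146,255:262].mean(1).round()); print(g[126:146,268:271].mean(1).round(1))
E
```

```text
end top loc [-0.0017  0.089 ]
tip strip loc [-0.0158  0.0901]
bar strip loc [-0.0385  0.0916]
bar low loc [-0.0386  0.0865]
tab top loc [-0.0859  0.0889]
[192. 191. 191. 191. 191. 178. 176. 190. 189. 188. 188. 190. 190. 190.
 191. 191. 192. 193. 192. 191.]
[192.7 193.3 193.3 194.  195.3 194.  187.3 180.  183.7 193.  194.7 193.3
 193.  193.3 191.7 192.7 191.7 192.  192.3 189.7]
```

```bash
python3 - <<'E'
from h import *
snap("scene","s15"); a=cv2.imread("pics/scene0.png");b=cv2.imread("pics/s15.png")
cv2.imwrite("pics/s15d.png",cv2.convertScaleAbs(b,alpha=1.4))
E
```

```text
(no output)
```

View pics/s15d.png

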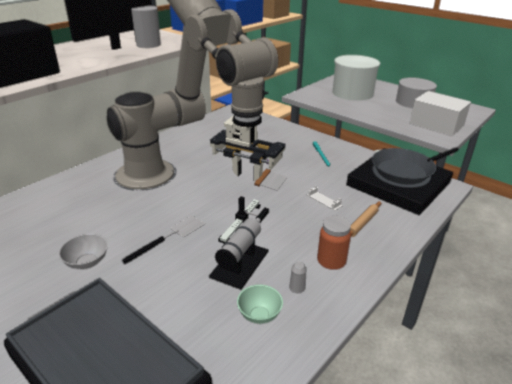

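The scene camera shows the rod in the portioner (around 255,222), the pointer beside its end, an empty rest (325,198), the bystanders in place and the gripper clear. I'm handing in now.

```bash
python3 -c "
from cell import workorder; print(workorder.hand_in())"
```

```text
the job is handed in; nothing more can be done
None
```

The steel depth rod is in the portioner, resting on the piston, and the pointer's needle is level with its outer end. I handed the job in at about 21.7 s; no verdict is reported.

- **Rod:** I took it from its rest and slid it in against a seal drag of about 4–5 N. It stopped at about 109 mm depth. One reading there reached 12.1 N, a little over the suggested 10 N stop. About 8 N of that was on the piston, below its 16 N slip limit. A second gentle push read 11.2 N with almost no movement (0.1 mm), so I take the rod to be home with the piston unmoved. Forces were read only at the end of each move, so a brief higher peak would not have shown.
- **Pointer:** After letting go and rising clear, the wrist camera put both the needle's centre and the rod's end at 89 mm outside the mouth. They agree to about 0.5 mm.
- **Disagreement:** The arm's own position when the rod stopped puts the rod's end at about 86–87 mm, 2–3 mm less than the camera. The needle was set by comparing both in the same picture, so this should not affect the match.
- **Bench:** The last scene picture shows the gripper clear and nothing visibly moved among the bystanders in view. The purple look-alike was hidden behind the gripper in that picture, so I did not re-check it.

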